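# Start the pot timers, largest pot first

## Robot

A 7-joint arm with a two-finger parallel gripper is mounted at the origin on the work surface. World frame = base frame: x ahead of the robot, y to its left, z up, the work surface at z = 0. Lengths are in m, angles in rad, forces in N, time in s.
With the tool pointing down it reaches from about 0.4 to 0.85 m from the base axis. Payload 4.5 kg.
Tool frame: the origin (TCP) lies on the centre line of the jaws, within the pads' length; the fingertips stand 8 mm ahead of it and the grasp point (between the pads) lies 11 mm behind it; z points along the fingers, y is the line along which they close (so a half turn about z gives the same grasp; the last joint's range is limited). The gripper opens to 85 mm and grips with 20 to 120 N. Pads are 22 mm wide; open, the fingers measure 114 mm over their backs; the gripper's body (76 mm by 85 mm) begins 54 mm behind the grasp point. The pads swing forward as they close: fully open they stand 13 mm farther back than shut.
Start: joints at [-1.131, 0.689, -0.195, 1.565, 0.157, 0.902, -0.215], TCP at [0.247, 0.574, 0.239] pointing down, gripper open.
Joint ranges: [-3.01, 3.01], [-0.46, 2.08], [-1.47, 1.51], [0.13, 2.56], [-1, 4.14], [0.04, 2.09], [-2.66, 2.66]. Speed limits (rad/s): [2.57, 2.57, 3.14, 3.14, 3.14, 3.14, 3.14].

## Interface

Orientations are given as a unit quaternion [w, x, y, z].
In Python, from station import r gives the robot as it stands. The module is installed in compiled form; this text tells all that it offers.
- The arm moves only by the tool carry_out, never from a script. Its argument "steps" is a list of rows, each a list of 7 numbers: the turn, a rotation vector about the tool's x, y, z in units of 90 degrees (1.0 is 90 degrees), then the shift along the tool's x, y, z in units of 25 cm (1.0 is 25 cm), then the closure, from 0 (fully open) to 1 (shut). A call has 1 to 10 rows; each row is the pose to reach, as a shift and turn from the pose commanded when the call began, along the tool's axes at that moment; what a row does not reach only later rows make up. A row lasts 1/8 s, in which the tool goes at most 62.5 mm and 10.7 degrees, less where a joint would pass 70% of its speed; a pose out of reach is approached as far as the arm can. A call with a number of a shift or a turn outside -1 to 1 is refused whole. A call with a gripper value outside its range is refused whole. The fingers move at their own pace and stop on an object; the grip force is fixed at half the most. Time passes only in rows, so rows that repeat a pose let the fingers close. It gives the time, the measured TCP pose, the force, the opening and the grip force at its end, in the units of the state.
- r.sense(): the state, without advancing time (a new reading comes with each control period).
- r.capture(name): name is "scene" or "top"; returns a dict with "pixels" (420x560x3 uint8, red, green, blue), "fov_y" (degrees; the focal length in pixels is half the picture's height over the tangent of half this angle, whatever the lens; pixels are square), "cx", "cy" (the principal point, pixels), "k1" (the pictures are not rectified: a ray, as slopes to the right and down, at radius r is drawn at 1 + k1 r^2 times it, then the intrinsics apply), "extrinsics" (4x4, takes a point from world to camera coordinates). Camera axes: x right, y down, z forward; pixel columns grow to the right and rows downward; lengths in m; the calibration is good to about 2 mm. A picture is of the moment at which its call begins. There is no depth.
- r.hand_in(): hands the job in; it is judged then, once.
The state is a dict: "time": time; "joint_positions": joint angles; "qvel": joint speeds; "effort": joint torques, N m; "tcp_pos": TCP position; "tcp_rot": TCP orientation; "ft_force": force on the tool from outside, world axes, zero at the start; "moment": the same for the moment, N m; "gripper_width": finger opening in m; "finger_force": force on a finger pad.
Only numpy, scipy, OpenCV 4.12 (cv2) and the standard library are available. Lean on these libraries where they do the work, as an engineer would, in place of code of your own. Each camera call takes 0.05 s, during which the arm holds its last target. There are 200 camera calls.

## Task

Start the three kitchen timers in the order of the pots they share a board with: the one on the largest pot's board first, then the middle-sized pot's, then the smallest pot's. With the fingertips, press the cap on top of each timer gently straight down until it is nearly or fully down; it stays there by itself. Do not pick up, push aside or tip a timer, and leave the pots and everything else where they stand.

Things in the scene. Friction and masses are not known exactly. Their poses are not given: they have to be found in the camera images.
- timer_large: the push-top kitchen timer on the same board as the large pot: a loose white round timer, 64 mm across and 36 mm high without its cap, about 200 g (the mass varies); all three timers look alike. Origin: centre of its underside, z up. It stands on the 12 mm thick board
- cap_large (a joint): the push cap of timer_large, in m: 0 = fully up, 0.010 = fully down (starts 0 to 0.002; it counts as pressed beyond 0.006). It slides straight down against about 2.5 N of friction, has no spring, and stays where it is left; at 0.010 it meets a hard stop
- cap_large_top (a point): centre of the flat top of that grey cap, a disc 38 mm across; with the cap fully up it is 50 mm above the timer's underside (62 mm above the counter) and 14 mm above the white housing; it moves down with the cap
- timer_middle: the push-top kitchen timer on the same board as the middle-sized pot: a loose white round timer, 64 mm across and 36 mm high without its cap, about 200 g (the mass varies); all three timers look alike. Origin: centre of its underside, z up. It stands on the 12 mm thick board
- cap_middle (a joint): the push cap of timer_middle, in m: 0 = fully up, 0.010 = fully down (starts 0 to 0.002; it counts as pressed beyond 0.006). It slides straight down against about 2.5 N of friction, has no spring, and stays where it is left; at 0.010 it meets a hard stop
- cap_middle_top (a point): centre of the flat top of that grey cap, a disc 38 mm across; with the cap fully up it is 50 mm above the timer's underside (62 mm above the counter) and 14 mm above the white housing; it moves down with the cap
- timer_small: the push-top kitchen timer on the same board as the small pot: a loose white round timer, 64 mm across and 36 mm high without its cap, about 200 g (the mass varies); all three timers look alike. Origin: centre of its underside, z up. It stands on the 12 mm thick board
- cap_small (a joint): the push cap of timer_small, in m: 0 = fully up, 0.010 = fully down (starts 0 to 0.002; it counts as pressed beyond 0.006). It slides straight down against about 2.5 N of friction, has no spring, and stays where it is left; at 0.010 it meets a hard stop
- cap_small_top (a point): centre of the flat top of that grey cap, a disc 38 mm across; with the cap fully up it is 50 mm above the timer's underside (62 mm above the counter) and 14 mm above the white housing; it moves down with the cap
- pot_large: large lidded steel pot, 160 mm across, 115 mm high to the rim and 149 mm to the top of its black lid knob, two small black side handles reaching 21 mm out from its side walls along its y axis. Origin: centre of its underside. It stands on the robot's end of its board; the timer stands on the far end
- pot_middle: middle-sized lidded steel pot, 128 mm across, 88 mm high to the rim and 122 mm to the top of its black lid knob, two small black side handles reaching 21 mm out from its side walls along its y axis. Origin: centre of its underside. It stands on the robot's end of its board; the timer stands on the far end
- pot_small: small lidded steel pot, 96 mm across, 62 mm high to the rim and 96 mm to the top of its black lid knob, two small black side handles reaching 21 mm out from its side walls along its y axis. Origin: centre of its underside. It stands on the robot's end of its board; the timer stands on the far end
- board_large: fixed wooden board under pot_large and timer_large, 320 x 175 x 12 mm, x along its length, away from the robot. Origin: centre of its underside, on the counter
- board_middle: fixed wooden board under pot_middle and timer_middle, 320 x 175 x 12 mm, x along its length, away from the robot. Origin: centre of its underside, on the counter
- board_small: fixed wooden board under pot_small and timer_small, 320 x 175 x 12 mm, x along its length, away from the robot. Origin: centre of its underside, on the counter
- pepper_mill: dark wooden pepper mill, 40 mm across, 82 mm high, on the large pot's board beside the timer (leave alone; origin at its underside)
- spice_jar: spice jar, 38 mm across, 70 mm high, on the middle pot's board beside the timer (leave alone; origin at its underside)
- egg_cup: white egg cup, 48 mm across, 58 mm high, on the small pot's board beside the timer (leave alone; origin at its underside)
- mug: blue mug, 80 mm across, 90 mm high, beyond the boards (leave alone; origin at its underside)
- bowl: white bowl, 130 mm across, 55 mm high, beyond the boards (leave alone; origin at its underside)
- spoon: spoon with a wooden handle, lying beyond the boards (leave alone)
There are look-alikes about, which are no part of the job. Leave any purple look-alike of the timer_middle alone.

How it is judged:
By the outcome, as a careful person would: the job done as asked, in the order asked, and still so for the second after the job is handed in, with the robot touching nothing.
It also fails if it takes over 58 s, if anything falls off the work surface, if the arm or the gripper's body presses on something with over 40 N, if the wrist force passes 120 N, or if a joint passes its speed limit or range.

## Working session

There is one attempt and no reset: what is moved stays moved. The work goes in short steps, Python scripts to look and compute and a tool call to move; the robot and the scene stay as the last step left them, time stands still between calls to the robot, and variables do not carry over. Pictures are saved under pics/ and viewed, at most 10 in all, crops included, and the job is handed in when it is done.

Besides the shell and the picture viewer there is one more tool, called in YAML: its name, and indented under it one key for each argument. carry_out: Moves the arm, as the interface text tells. Shifts and turns lie within -1 to 1; 1 stands for 25 cm of shift or 90 degrees of turn. Its arguments: {"type":"object","properties":{"steps":{"type":"array","items":{"type":"array","items":{"type":"number","minimum":-1,"maximum":1}}}},"required":["steps"]}

```bash
mkdir -p pics; cat > h.py <<'E'
import numpy as np, cv2
from station import r
def cap(n,f):
    c=r.capture(n); cv2.imwrite('pics/'+f,c['pixels'][:,:,::-1]); np.save('pics/'+f+'.npy',c,allow_pickle=True); return c
def load(f): return np.load('pics/'+f+'.npy',allow_pickle=True).item()
def ray(c,u,v):
    f=c['pixels'].shape[0]/2/np.tan(np.radians(c['fov_y'])/2)
    d=np.array([(u-c['cx'])/f,(v-c['cy'])/f]); s=d.copy()
    for _ in range(20): s=d/(1+c['k1']*(s@s))
    E=np.array(c['extrinsics']); R=E[:3,:3]; return -R.T@E[:3,3], R.T@np.array([*s,1])
def onz(c,u,v,z):
    o,d=ray(c,u,v); return o+d*(z-o[2])/d[2]
def proj(c,p):
    f=c['pixels'].shape[0]/2/np.tan(np.radians(c['fov_y'])/2)
    E=np.array(c['extrinsics']); q=E[:3,:3]@p+E[:3,3]; s=q[:2]/q[2]; s=s*(1+c['k1']*(s@s)); return s*f+[c['cx'],c['cy']]
E
python3 - <<'E'
from h import *
for n in('scene','top'):
    c=cap(n,n+'0.png'); print(n,ray(c,280,210),c['k1'])
s=r.sense();print(s['tcp_pos'],s['tcp_rot'],s['time'],s['ft_force'],s['gripper_width'])
E
```

```text
scene (array([1.14576361, 0.3477553 , 0.76169786]), array([-0.59616534, -0.31774263, -0.73734111])) -0.04396138776916815
top (array([0.51056578, 0.0626769 , 1.20668777]), array([ 0.06753269,  0.00386693, -0.99785438])) -0.10513517748486571
[0.2465475  0.57368153 0.23854672] [-9.04983510e-05  2.01487084e-01  9.79490802e-01 -8.46527612e-04] 0.1 [0.771689   0.60695804 0.03086917] 0.0853083531519659
```

View pics/scene0.png

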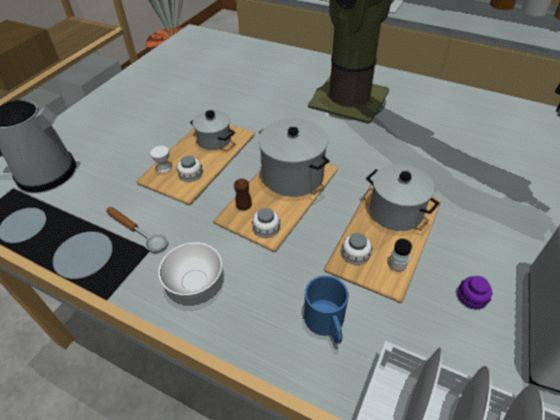

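View pics/top0.png

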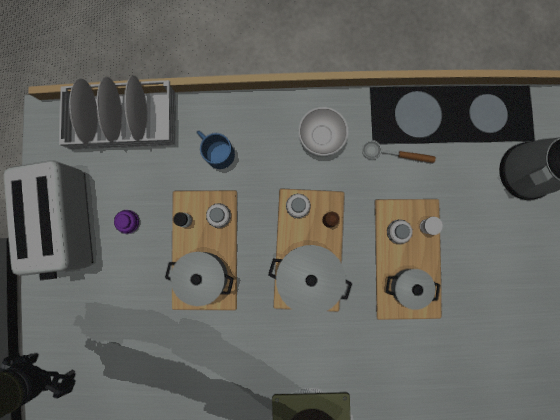

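The scene view shows three boards: small pot on the left with its timer at (190,167), large pot in the centre with its timer at (266,221), and middle pot on the right with its timer at (357,247). In the top view those timers are at (400,231), (298,205) and (218,215).

Things that could be taken for a timer (top view): the white ones above, the purple look-alike (126,222), the egg cup (433,226), the spice jar (181,219) and the pepper mill (331,219). I choose the white ones with grey caps, and check them in one crop.

```bash
python3 - <<'E'
from h import *
T={'L':((298,205),(266,221)),'M':((218,215),(357,247)),'S':((400,231),(190,167))}
t=load('top0.png');s=load('scene0.png'); rows=[]
for k,(a,b) in T.items():
    row=[]
    for c,(u,v) in((t,a),(s,b)):
        row.append(cv2.resize(c['pixels'][v-22:v+22,u-22:u+22,::-1],(264,264),interpolation=cv2.INTER_NEAREST))
    rows.append(np.vstack(row))
    g=cv2.cvtColor(t['pixels'],cv2.COLOR_RGB2HSV)
    print(k, t['pixels'][a[1],a[0]],s['pixels'][b[1]-6,b[0]])
    u,v=a; print(cv2.cvtColor(t['pixels'],cv2.COLOR_RGB2GRAY)[v,u-14:u+15])
cv2.imwrite('pics/crop.png',np.hstack(rows))
E
```

```text
L [ 96 101 101] [109 120 120]
[125 120  79 126 141 143 138  84  95 100 101 100  98 100 100 100 101 100
 101 101  97  90 143 143 139 108  73 118 123]
M [ 95 100 100] [111 121 122]
[119 123 110 139 144 108  99 101 101  99  99 100 101  99  99  98 100 102
  98  76  75 143 141 133 108  61  71  74 118]
S [92 97 98] [106 118 118]
[112  73  68  66 117 131 144 140 109  50  84  97  96  96  96  96  97  97
  93  95  94  95  95 101 127 130 116 110 111]
```

View pics/crop.png

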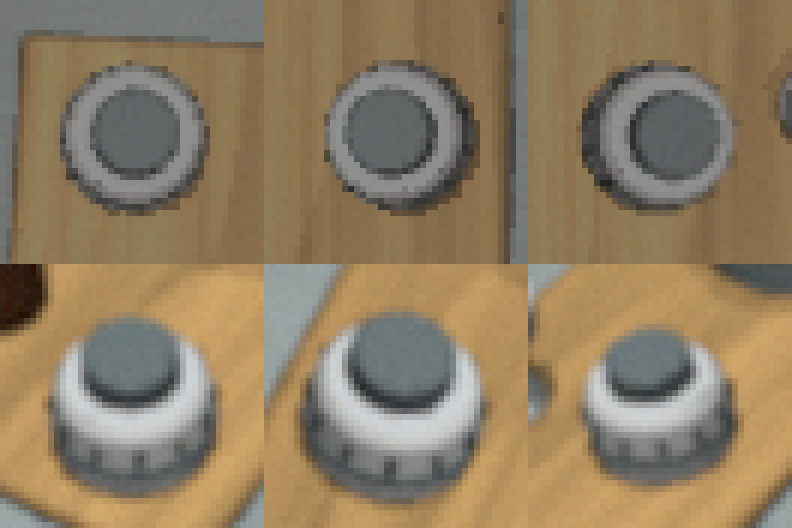

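The crop shows the three white timers with grey caps, all three standing up. Columns are large, middle and small; the cap in the top view is near each crop's centre.

```bash
cat > loc.py <<'E'
from h import *
T={'L':((298,205),(266,215)),'M':((218,215),(357,241)),'S':((402,231),(190,162))}
def blob(c,u,v,w=13):
    p=c['pixels'][v-w:v+w+1,u-w:u+w+1].astype(int); ref=np.median(p[w-2:w+3,w-2:w+3].reshape(-1,3),0)
    m=(np.abs(p-ref).max(2)<14).astype(np.uint8)
    m=cv2.morphologyEx(m,cv2.MORPH_OPEN,np.ones((3,3),np.uint8))
    n,l,st,ce=cv2.connectedComponentsWithStats(m,connectivity=4); i=l[w,w]
    return ce[i]+[u-w,v-w],st[i]
def tri(a,b):
    A=[];B=[]
    for o,d in(a,b):
        d=d/np.linalg.norm(d);P=np.eye(3)-np.outer(d,d);A.append(P);B.append(P@o)
    return np.linalg.solve(sum(A),sum(B))
if __name__=='__main__':
    t=load('top0.png');s=load('scene0.png')
    for k,(a,b) in T.items():
        x,sa=blob(t,*a);y,sb=blob(s,*b)
        print(k,x,sa[2:],y,sb[2:],'tri',tri(ray(t,*x),ray(s,*y)).round(4),'top',onz(t,*x,.061).round(4),'scene',onz(s,*y,.061).round(4))
    R=cv2.Rodrigues(np.zeros(3))[0]
    from scipy.spatial.transform import Rotation as Ro
    q=r.sense()['tcp_rot']; print(Ro.from_quat([*q[1:],q[0]]).as_matrix().round(3))
E
python3 loc.py
```

```text
L [298.45578231 203.98639456] [ 14  13 147] [265.04651163 213.6744186 ] [ 15  11 129] tri [0.6021 0.0197 0.0591] top [0.6021 0.0196 0.061 ] scene [0.6035 0.0208 0.061 ]
M [216.02222222 214.17037037] [ 13  13 135] [357.85064935 239.38961039] [ 15  12 154] tri [0.5825 0.231  0.0603] top [0.5824 0.2313 0.061 ] scene [0.5832 0.2307 0.061 ]
S [402.87323944 230.98591549] [ 13  13 142] [187.12195122 160.31707317] [13  8 82] tri [ 0.525  -0.2459  0.0568] top [ 0.525  -0.2448  0.061 ] scene [ 0.5288 -0.2424  0.061 ]
[[-0.919  0.395 -0.001]
 [ 0.395  0.919 -0.002]
 [-0.    -0.002 -1.   ]]
```

carry_out:
  steps:
    - [0, 0, 0, -0.24, -0.16, 0, 1]
    - [0, 0, 0, -0.45, -0.3, 0, 1]
    - [0, 0, 0, -0.65, -0.44, 0, 1]
    - [0, 0, 0, -0.85, -0.57, 0, 1]
    - [0, 0, 0, -1, -0.68, 0, 1]
    - [0, 0, 0, -1, -0.68, 0, 1]

```text
time: 0.85
tcp_pos: [0.4121, 0.3138, 0.2388]
tcp_rot: [0.001, 0.206, 0.979, -0.002]
ft_force: [0.3, 0.1, -0.1]
gripper_width: 0.0003
finger_force: 0.0
```

carry_out:
  steps:
    - [0, 0, 0, -0.2, -0.14, 0, 1]
    - [0, 0, 0, -0.4, -0.28, 0, 1]
    - [0, 0, 0, -0.6, -0.42, 0, 1]
    - [0, 0, 0, -0.8, -0.56, 0, 1]
    - [0, 0, 0, -1, -0.68, 0, 1]
    - [0, 0, 0, -1, -0.68, 0, 1]

```text
time: 1.6
tcp_pos: [0.5742, 0.0591, 0.2386]
tcp_rot: [0.001, 0.206, 0.979, -0.001]
ft_force: [-0.3, 1.1, -0.1]
gripper_width: -0.0004
finger_force: 0.0
```

```bash
cat > go.py <<'E'
from h import *; import sys
from scipy.spatial.transform import Rotation as Ro
s=r.sense();q=s['tcp_rot'];R=Ro.from_quat([*q[1:],q[0]]).as_matrix()
print(s['time'],s['tcp_pos'].round(4),s['ft_force'].round(2),s['gripper_width'],R[:,2].round(4))
for n,p in dict(L=(.6023,.0199),M=(.5827,.2311),S=(.525,-.2455)).items():
    for z in (.11,.047): print(n,z,(R.T@(np.array([*p,z])-s['tcp_pos'])/.25).round(4))
E
python3 go.py
```

```text
1.6 [0.5742 0.0591 0.2386] [-0.27  1.12 -0.05] -0.00039304325917035183 [ 0.0012 -0.0028 -1.    ]
L 0.11 [-0.1648 -0.0973  0.5151]
L 0.047 [-0.1642 -0.0968  0.7671]
M 0.11 [0.2474 0.6443 0.5126]
M 0.047 [0.248  0.6448 0.7646]
S 0.11 [-0.3095 -1.1935  0.5178]
S 0.047 [-0.3089 -1.193   0.7698]
```

carry_out:
  steps:
    - [0, 0, 0, -0.16, -0.095, 0, 1]
    - [0, 0, 0, -0.16, -0.095, 0.2, 1]
    - [0, 0, 0, -0.16, -0.095, 0.4, 1]
    - [0, 0, 0, -0.16, -0.095, 0.595, 1]
    - [0, 0, 0, -0.16, -0.095, 0.595, 1]
    - [0, 0, 0, -0.16, -0.095, 0.595, 1]

```text
time: 2.35
tcp_pos: [0.6002, 0.0283, 0.092]
tcp_rot: [0.001, 0.201, 0.98, 0.001]
ft_force: [0.2, 0.1, 0.5]
gripper_width: 0.0002
finger_force: 0.0
```

```bash
python3 go.py; python3 - <<'E'
from h import *
a=cap('scene','s1.png')['pixels'][150:290,190:340,::-1];b=cap('top','t1.png')['pixels'][150:290,230:380,::-1]
cv2.imwrite('pics/c1.png',cv2.resize(np.hstack([a,b]),(800,373),interpolation=cv2.INTER_CUBIC))
E
```

```text
2.35 [0.6002 0.0283 0.092 ] [0.16 0.15 0.48] 0.00015377959754787193 [ 0.0021  0.001  -1.    ]
L 0.11 [-0.021  -0.0276 -0.0719]
L 0.047 [-0.0206 -0.028   0.1801]
M 0.11 [ 0.3836  0.7182 -0.0712]
M 0.047 [0.384  0.7177 0.1808]
S 0.11 [-0.1546 -1.1252 -0.0737]
S 0.047 [-0.1542 -1.1256  0.1783]
```

View pics/c1.png

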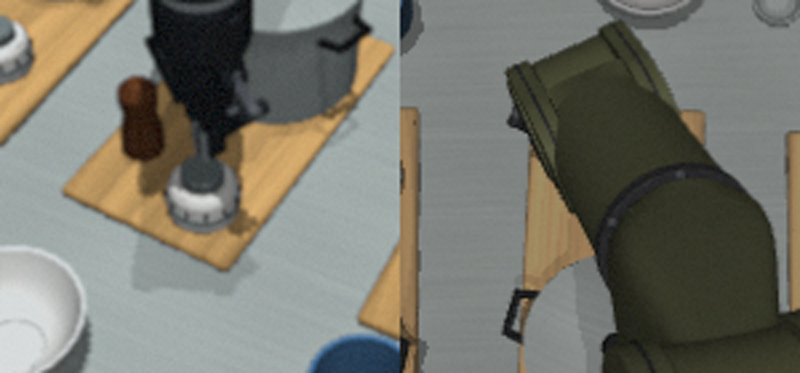

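The fingertips hover over the large-pot timer's cap at crop (203,165), about 8 mm off toward +y. I'll correct that, then descend.

carry_out:
  steps:
    - [0, 0, 0, -0.021, -0.028, 0, 1]
    - [0, 0, 0, -0.021, -0.028, 0, 1]
    - [0, 0, 0, -0.021, -0.028, 0.04, 1]
    - [0, 0, 0, -0.021, -0.028, 0.06, 1]
    - [0, 0, 0, -0.021, -0.028, 0.06, 1]
    - [0, 0, 0, -0.021, -0.028, 0.06, 1]

```text
time: 3.2
tcp_pos: [0.6013, 0.0186, 0.0754]
tcp_rot: [-0.0, 0.201, 0.98, 0.0]
ft_force: [-1.1, 0.5, 0.2]
gripper_width: 0.0
finger_force: 0.0
```

```bash
python3 go.py|head -3
```

```text
3.2 [0.6013 0.0186 0.0754] [-1.08  0.54  0.18] 3.042438376920537e-05 [-1.e-04  2.e-04 -1.e+00]
L 0.11 [-0.0015  0.0063 -0.1383]
L 0.047 [-0.0016  0.0063  0.1137]
```

carry_out:
  steps:
    - [0, 0, 0, 0, 0.004, 0.015, 1]
    - [0, 0, 0, 0, 0.004, 0.025, 1]
    - [0, 0, 0, 0, 0.004, 0.035, 1]
    - [0, 0, 0, 0, 0.004, 0.042, 1]
    - [0, 0, 0, 0, 0.004, 0.048, 1]
    - [0, 0, 0, 0, 0.004, 0.05, 1]
    - [0, 0, 0, 0, 0.004, 0.05, 1]

```text
time: 4.08
tcp_pos: [0.6018, 0.0195, 0.063]
tcp_rot: [0.0, 0.201, 0.98, 0.0]
ft_force: [-0.1, 1.0, 0.8]
gripper_width: 0.0
finger_force: 0.6
```

carry_out:
  steps:
    - [0, 0, 0, 0, 0, 0.004, 1]
    - [0, 0, 0, 0, 0, 0.008, 1]
    - [0, 0, 0, 0, 0, 0.008, 1]

```text
time: 4.45
tcp_pos: [0.6018, 0.0194, 0.0609]
tcp_rot: [0.0, 0.201, 0.979, 0.0]
ft_force: [-0.1, 1.9, 1.8]
gripper_width: 0.0002
finger_force: 0.5
```

carry_out:
  steps:
    - [0, 0, 0, 0, 0, 0.003, 1]
    - [0, 0, 0, 0, 0, 0.005, 1]
    - [0, 0, 0, 0, 0, 0.005, 1]

```text
time: 4.82
tcp_pos: [0.6018, 0.0194, 0.0601]
tcp_rot: [0.0, 0.201, 0.979, 0.0]
ft_force: [-1.6, 1.2, 4.7]
gripper_width: -0.0003
finger_force: 2.4
```

carry_out:
  steps:
    - [0, 0, 0, 0, 0, -0.05, 1]
    - [0, 0, 0, 0, 0, -0.2, 1]
    - [0, 0, 0, 0, 0, -0.4, 1]
    - [0, 0, 0, 0, 0, -0.6, 1]
    - [0, 0, 0, 0.1, 0.2, -0.6, 1]
    - [0, 0, 0, 0.2, 0.4, -0.6, 1]
    - [0, 0, 0, 0.3, 0.6, -0.6, 1]
    - [0, 0, 0, 0.4, 0.75, -0.6, 1]
    - [0, 0, 0, 0.4, 0.75, -0.6, 1]
    - [0, 0, 0, 0.4, 0.75, -0.6, 1]

```text
time: 6.08
tcp_pos: [0.5841, 0.2298, 0.21]
tcp_rot: [0.0, 0.202, 0.979, -0.001]
ft_force: [0.9, -0.7, 0.7]
gripper_width: 0.0002
finger_force: 0.0
```

```bash
python3 go.py; python3 - <<'E'
from h import *
from loc import *
a=cap('scene','s2.png');t=cap('top','t2.png')
x,_=blob(t,298,204);y,_=blob(a,265,216);print(x,_,y,tri(ray(t,*x),ray(a,*y)))
cv2.imwrite('pics/c2.png',np.hstack([cv2.resize(c[:,:,::-1],(400,400),interpolation=cv2.INTER_CUBIC) for c in(a['pixels'][180:260,225:305],t['pixels'][165:245,260:340])]))
E
```

```text
6.075 [0.5841 0.2298 0.21  ] [ 0.91 -0.68  0.66] 0.00017059545068017737 [ 3.0e-04 -1.5e-03 -1.0e+00]
L 0.11 [-0.3986 -0.742   0.4013]
L 0.047 [-0.3984 -0.7416  0.6533]
M 0.11 [0.0073 0.003  0.4   ]
M 0.047 [0.0075 0.0034 0.652 ]
S 0.11 [-0.5343 -1.8393  0.4028]
S 0.047 [-0.5341 -1.839   0.6548]
[298.01398601 204.46853147] [  7   9  14  11 124] [265.14516129 216.5483871 ] [0.60192113 0.0200126  0.04939696]
```

View pics/c2.png

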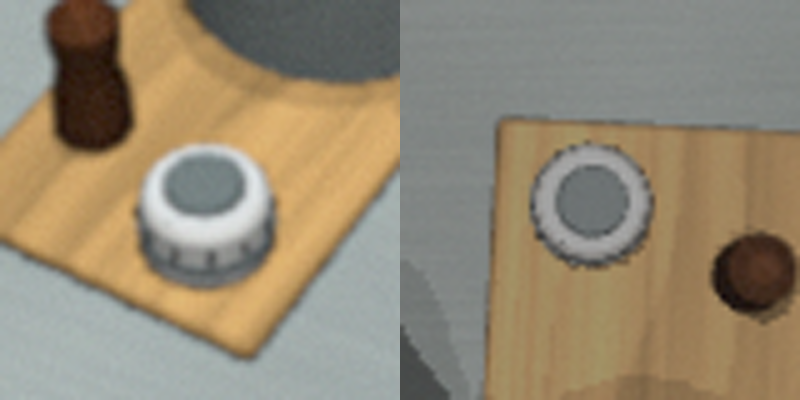

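The large-pot timer's cap is down at (203,185) in the left half: it dropped about 10 mm and the timer hasn't shifted. Next is the middle-sized pot's timer.

carry_out:
  steps:
    - [0, 0, 0, 0.006, 0.003, 0.2, 1]
    - [0, 0, 0, 0.006, 0.003, 0.4, 1]
    - [0, 0, 0, 0.006, 0.003, 0.5, 1]
    - [0, 0, 0, 0.006, 0.003, 0.538, 1]
    - [0, 0, 0, 0.006, 0.003, 0.538, 1]
    - [0, 0, 0, 0.006, 0.003, 0.538, 1]

```text
time: 6.92
tcp_pos: [0.5839, 0.2325, 0.0767]
tcp_rot: [0.001, 0.202, 0.979, 0.001]
ft_force: [-0.3, 0.1, 0.6]
gripper_width: 0.0001
finger_force: 0.0
```

carry_out:
  steps:
    - [0, 0, 0, 0, 0, 0.015, 1]
    - [0, 0, 0, 0, 0, 0.025, 1]
    - [0, 0, 0, 0, 0, 0.035, 1]
    - [0, 0, 0, 0, 0, 0.042, 1]
    - [0, 0, 0, 0, 0, 0.05, 1]
    - [0, 0, 0, 0, 0, 0.055, 1]
    - [0, 0, 0, 0, 0, 0.058, 1]
    - [0, 0, 0, 0, 0, 0.058, 1]

```text
time: 7.92
tcp_pos: [0.5829, 0.2325, 0.0607]
tcp_rot: [0.0, 0.202, 0.979, 0.0]
ft_force: [1.0, -0.2, 0.3]
gripper_width: -0.0001
finger_force: 0.6
```

carry_out:
  steps:
    - [0, 0, 0, 0, 0, 0.003, 1]
    - [0, 0, 0, 0, 0, 0.005, 1]
    - [0, 0, 0, 0, 0, 0.005, 1]

```text
time: 8.3
tcp_pos: [0.583, 0.2325, 0.0601]
tcp_rot: [0.0, 0.202, 0.979, 0.0]
ft_force: [-1.4, 0.6, 6.6]
gripper_width: 0.0
finger_force: 2.9
```

carry_out:
  steps:
    - [0, 0, 0, 0, 0, -0.05, 1]
    - [0, 0, 0, 0, 0, -0.2, 1]
    - [0, 0, 0, 0, 0, -0.4, 1]
    - [0, 0, 0, 0, 0, -0.6, 1]
    - [0, 0, 0, -0.07, -0.24, -0.6, 1]
    - [0, 0, 0, -0.14, -0.48, -0.6, 1]
    - [0, 0, 0, -0.2, -0.7, -0.6, 1]
    - [0, 0, 0, -0.27, -0.92, -0.6, 1]
    - [0, 0, 0, -0.27, -0.92, -0.6, 1]

```text
time: 9.43
tcp_pos: [0.5525, -0.0131, 0.2095]
tcp_rot: [-0.001, 0.207, 0.978, -0.003]
ft_force: [0.5, 1.0, 0.2]
gripper_width: 0.0001
finger_force: 0.0
```

carry_out:
  steps:
    - [0, 0, 0, -0.07, -0.24, 0, 1]
    - [0, 0, 0, -0.14, -0.48, 0, 1]
    - [0, 0, 0, -0.2, -0.7, 0, 1]
    - [0, 0, 0, -0.27, -0.92, 0, 1]
    - [0, 0, 0, -0.27, -0.92, 0, 1]
    - [0, 0, 0, -0.27, -0.92, 0, 1]

```text
time: 10.18
tcp_pos: [0.5254, -0.2423, 0.2096]
tcp_rot: [-0.0, 0.201, 0.98, 0.001]
ft_force: [0.1, 0.9, 0.8]
gripper_width: -0.0004
finger_force: 0.0
```

```bash
python3 go.py; python3 - <<'E'
from h import *
from loc import *
a=cap('scene','s3.png');t=cap('top','t3.png')
x,_=blob(t,217,214);y,_=blob(a,357,243);print(x,_,y,tri(ray(t,*x),ray(a,*y)))
cv2.imwrite('pics/c3.png',np.hstack([cv2.resize(c[:,:,::-1],(400,400),interpolation=cv2.INTER_CUBIC) for c in(a['pixels'][200:280,320:400],t['pixels'][175:255,180:260])]))
E
```

```text
10.175 [ 0.5254 -0.2423  0.2096] [0.08 0.86 0.82] -0.0004138081072777446 [-0.      0.0015 -1.    ]
L 0.11 [0.1302 1.0845 0.4   ]
L 0.047 [0.13   1.0841 0.652 ]
M 0.11 [0.5351 1.83   0.4012]
M 0.047 [0.535  1.8297 0.6532]
S 0.11 [-0.0039 -0.0131  0.3984]
S 0.047 [-0.0041 -0.0134  0.6504]
[216.3875969  214.51937984] [  6   7  16  13 157] [357.5477707  242.54140127] [0.58228392 0.23156867 0.04967513]
```

View pics/c3.png

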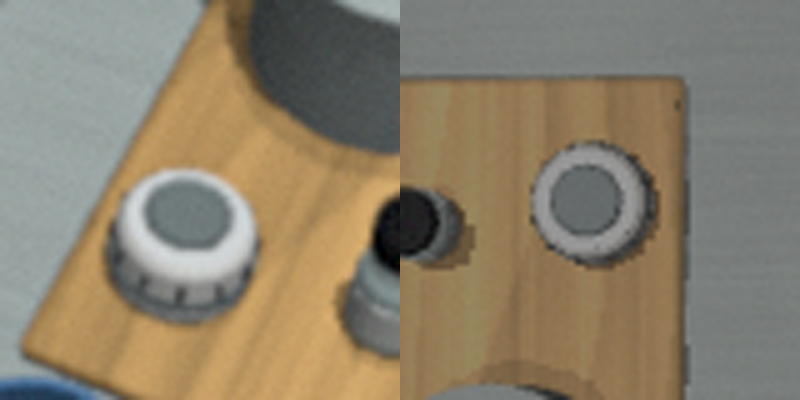

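The middle-sized pot's timer is pressed, with its cap at (190,213) in the left half, and it hasn't moved. Last is the small pot's timer.

carry_out:
  steps:
    - [0, 0, 0, -0.004, -0.01, 0.2, 1]
    - [0, 0, 0, -0.004, -0.01, 0.4, 1]
    - [0, 0, 0, -0.004, -0.01, 0.5, 1]
    - [0, 0, 0, -0.004, -0.01, 0.535, 1]
    - [0, 0, 0, -0.004, -0.01, 0.535, 1]
    - [0, 0, 0, -0.004, -0.01, 0.535, 1]

```text
time: 11.02
tcp_pos: [0.5262, -0.2462, 0.0771]
tcp_rot: [0.001, 0.201, 0.98, -0.0]
ft_force: [-0.0, 0.3, 0.4]
gripper_width: 0.0
finger_force: 0.0
```

carry_out:
  steps:
    - [0, 0, 0, 0, 0, 0.015, 1]
    - [0, 0, 0, 0, 0, 0.025, 1]
    - [0, 0, 0, 0, 0, 0.035, 1]
    - [0, 0, 0, 0, 0, 0.042, 1]
    - [0, 0, 0, 0, 0, 0.05, 1]
    - [0, 0, 0, 0, 0, 0.055, 1]
    - [0, 0, 0, 0, 0, 0.059, 1]
    - [0, 0, 0, 0, 0, 0.059, 1]

```text
time: 12.02
tcp_pos: [0.5252, -0.2463, 0.0609]
tcp_rot: [0.0, 0.202, 0.979, 0.0]
ft_force: [1.3, -0.2, 1.3]
gripper_width: 0.0001
finger_force: 0.3
```

carry_out:
  steps:
    - [0, 0, 0, 0, 0, 0.003, 1]
    - [0, 0, 0, 0, 0, 0.005, 1]
    - [0, 0, 0, 0, 0, 0.005, 1]

```text
time: 12.4
tcp_pos: [0.5252, -0.2464, 0.0601]
tcp_rot: [0.0, 0.202, 0.979, -0.0]
ft_force: [-1.0, 0.1, 5.1]
gripper_width: -0.0003
finger_force: 2.4
```

Lift, then sidestep toward +y at height so the cameras can see it.

carry_out:
  steps:
    - [0, 0, 0, 0, 0, -0.05, 1]
    - [0, 0, 0, 0, 0, -0.2, 1]
    - [0, 0, 0, 0, 0, -0.4, 1]
    - [0, 0, 0, 0, 0, -0.65, 1]
    - [0, 0, 0, 0.07, 0.24, -0.65, 1]
    - [0, 0, 0, 0.14, 0.48, -0.65, 1]
    - [0, 0, 0, 0.2, 0.7, -0.65, 1]
    - [0, 0, 0, 0.27, 0.92, -0.65, 1]
    - [0, 0, 0, 0.27, 0.92, -0.65, 1]
    - [0, 0, 0, 0.27, 0.92, -0.65, 1]

```text
time: 13.65
tcp_pos: [0.5536, -0.0086, 0.2225]
tcp_rot: [-0.0, 0.201, 0.98, -0.0]
ft_force: [0.5, 0.3, -0.1]
gripper_width: 0.0002
finger_force: 0.0
```

```bash
python3 - <<'E'
from h import *
from loc import *
a=cap('scene','s4.png');t=cap('top','t4.png')
x,_=blob(t,402,231);y,_=blob(a,189,163);print(x,_,y,tri(ray(t,*x),ray(a,*y)))
cv2.imwrite('pics/c4.png',np.hstack([cv2.resize(c[:,:,::-1],(400,400),interpolation=cv2.INTER_CUBIC) for c in(a['pixels'][125:205,150:230],t['pixels'][190:270,365:445])]))
E
```

```text
[401.87919463 231.23489933] [ 6  9 13  9 82] [187.8902439  162.69512195] [ 0.52460617 -0.24554306  0.04857053]
```

View pics/c4.png

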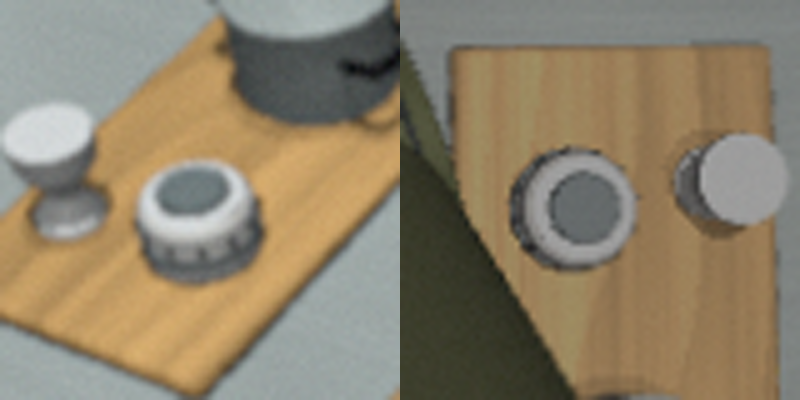

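View pics/s4.png

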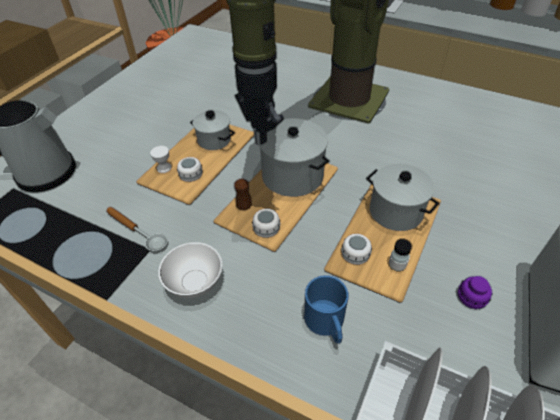

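All three caps are down at (189,164), (265,217) and (357,243). Everything else stands where it did, and the arm is clear.

```bash
python3 -c "
from station import r
print(r.hand_in())"
```

```text
the job is handed in; nothing more can be done
None
```

I pressed all three timers fully down in the order large, middle, small, with nothing else moved, and handed the job in at about 14 s; no verdict came back.

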